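# Clamp the crankcase, then hover its cover over the dowels

### The job

First press the toggle clamp's handle fully down so that the crankcase is clamped in its fixture. Then pick up the rectangular cover by its raised block, carry it over the socket rack, and hold it level about a centimetre above the tips of the two dowel pins on the crankcase, square with it and with its two holes over the pins (either way round), so that the joint can be looked at before it is closed; finish holding it there, still. On the way the cover must not touch the crankcase, clamp or rack, and the round cover, spanner and dish stay where they are.

Things in the scene. Friction and masses are not known exactly. Their poses are not given: they have to be found in the camera images.
- engine: Open-topped aluminium crankcase, sizes in mm: 130 (x) x 90 (y), top face 82 above the bench, fixed on a dark steel plate (x -95 to 95, y -145 to 65, 12 thick). Origin: on the bench under the crankcase's centre; z up, x within 15 degrees of world x. White fan wheel on the +x end (to x 81, below height 80), toggle clamp on the -y side.
- dowel0 (a point): Tip of one of the two steel dowel pins (8 mm in diameter, 14 mm tall) on the crankcase's top face: at engine x 52, y -34, 96 mm above the bench. Axes as the engine's.
- dowel1 (a point): Tip of the other dowel pin: at engine x -52, y 34, 96 mm above the bench. Axes as the engine's.
- clamp_axis (a point): Middle of the axis about which the clamp's handle turns, parallel to the engine's x: at engine x 0, y -128, 50 mm above the bench. Axes as the engine's.
- clamp_handle (a joint): Angle of the clamp's handle: 0 = pressed fully down (horizontal, pointing along the engine's -y, clamped); positive = raised, it starts between 0.6 and 1.0 rad. It stops at 0, stays where it is left, and needs about 4 N at the grip. The jaw follows by itself.
- clamp_grip (a point): Point on the upper face of the clamp handle's black rubber grip, 85 mm from the handle's axis and 7 mm above the handle's centre line. The grip is 26 mm wide, 14 mm thick and runs from 50 to 112 mm from the axis. Site axes: -y along the handle to its free end, z out of the upper face (the face to press).
- cover: The cover to carry: cast aluminium, about 0.3 to 0.6 kg. Origin: centre of its underside; z up. Sizes in mm: flange 130 (x) x 90 (y) x 6 thick with two 11 holes at (x 52, y -34) and (x -52, y 34); on it a step 88 x 50 up to height 24, and on that the raised block to grip, 50 (x) x 26 (y), from height 24 to 60, centred. It is the same after a half turn.
- rack: Fixed rack of upright sockets between the covers and the crankcase: dark steel, 300 (x) x 50 (y) mm, sockets up to 120 mm high. Origin: centre of its underside. It runs roughly along world x.
- round_cover: Bystander: round aluminium cover, 90 mm in diameter, 34 mm high. Origin: centre of its underside. Lies in one of the same two places as the rectangular cover may.
- spanner: Bystander: steel spanner 180 mm long lying beyond the two covers, to the left. Origin: middle of its underside.
- dish: Bystander: shallow steel dish, 100 mm in diameter, 26 mm high. Origin: centre of its underside.
There are look-alikes about, which are no part of the job. Leave any orange or purple look-alike of the cover alone.

How it is judged:
On the way, in this order (a step that is already met when the one before it is completed fails the run):
1. the clamp handle is pressed fully down (value of joint clamp_handle below 0.1 rad), for 0.2 s.
2. the cover is lifted clear of the bench by the gripper (height (world z) of cover above 0.09 m and contact force between cover and the fingers above 1 N), for 0.1 s.
At the end, for the whole second after the job is handed in: Clamp within 0.1 rad of down; cover held still by the gripper, touching no engine or rack, underside 3 to 22 mm above the dowel tips, centred within 8 mm, square within 0.12 rad (either way round), level within 0.10 rad; round cover, spanner and dish moved under 30 mm (value of joint clamp_handle below 0.1 rad and z of cover in the frame of engine between 0.099 and 0.118 m and horizontal distance between cover and engine below 0.008 m and angle between the x axis of cover and the x axis of engine, either way round below 0.12 rad and angle between cover's own z axis and vertical below 0.1 rad and linear speed of cover below 0.02 m/s and angular speed of cover below 0.1 rad/s and contact force between cover and the fingers above 1 N and contact force between cover and engine below 0.1 N and contact force between cover and rack below 0.1 N and distance of each of round_cover, spanner, dish from where it was at the start of the episode below 0.03 m); the arm keeps its last pose, push and grip.
It fails at once if the cover touches the rack (contact force between cover and rack above 1 N).
It fails at once if the cover touches the crankcase, its dowels or the clamp (contact force between cover and engine above 1 N).
It fails at once if the round cover is moved by more than 30 mm (distance of round_cover from where it was at the start of the episode above 0.03 m).
It fails at once if the spanner is moved by more than 30 mm (distance of spanner from where it was at the start of the episode above 0.03 m).
It fails at once if the dish is moved by more than 30 mm (distance of dish from where it was at the start of the episode above 0.03 m).
It also fails if it takes over 58 s, if anything falls off the work surface, if the arm or the gripper's body presses on something with over 40 N, if the wrist force passes 120 N, or if a joint passes its speed limit or range.

### The arm

A 7-joint arm with a two-finger parallel gripper is mounted at the origin on the work surface. World frame = base frame: x ahead of the robot, y to its left, z up, the work surface at z = 0. Lengths are in m, angles in rad, forces in N, time in s.
With the tool pointing down it reaches from about 0.4 to 0.875 m from the base axis. Payload 4.4 kg.
Tool frame: the origin (TCP) lies at the very end of the fingers, on their centre line; the grasp point (between the pads) lies 19 mm behind it; z points along the fingers, y is the line along which they close (so a half turn about z gives the same grasp; the last joint's range is limited). The gripper opens to 85 mm and grips with 20 to 120 N. Pads are 22 mm wide; open, the fingers measure 114 mm over their backs; the gripper's body (76 mm by 85 mm) begins 54 mm behind the grasp point. The pads swing forward as they close: fully open they stand 13 mm farther back than shut.
Start: joints at [-1.273, 0.628, 0.038, 1.517, -0.027, 0.996, -0.02], TCP at [0.231, 0.607, 0.231] pointing down, gripper open.
Joint ranges: [-3.06, 3.06], [-0.37, 2.12], [-1.25, 1.32], [0.18, 2.47], [-1.1, 4.24], [0.23, 1.98], [-2.94, 2.94]. Speed limits (rad/s): [2.57, 2.57, 3.14, 3.14, 3.14, 3.14, 3.14].

### API

Orientations are given as a unit quaternion [x, y, z, w].
In Python, from bench import * gives the robot as it stands. The module is installed in compiled form; this text tells all that it offers.
- The arm moves only by the tool jog_arm, never from a script. Its argument "increments" is text: rows parted by semicolons, each of 7 numbers parted by spaces: the shift along the tool's x, y, z in units of 40 mm (1.0 is 40 mm), then the turn, a rotation vector about the tool's x, y, z in units of 5 degrees (1.0 is 5 degrees), then the closure, from -1 (fully open) to 1 (shut). In form: tx ty tz rx ry rz gripper; .... A call has exactly 5 rows; each row shifts and turns the commanded pose from where the row before left it, along the tool's axes as they then stand; what a row does not reach is not made up. A row lasts 1/12 s, in which the tool goes at most 41.7 mm and 7.16 degrees, less where a joint would pass 70% of its speed; a pose out of reach is approached as far as the arm can. A call is refused whole if a number of a shift passes 1 or a number of a turn 1, either way. A call with a gripper value outside its range is refused whole. The fingers move at their own pace and stop on an object; the grip force is fixed at half the most. Time passes only in rows, so rows that do not move let the fingers close, or fill a call up. It gives the time, the measured TCP pose, the force, the opening and the grip force at its end, in the units of the state.
- state(): the state, without advancing time (a new reading comes with each control period).
- read_camera(name): name is "scene" or "top"; returns a dict with "image" (420x560x3 uint8, red, green, blue), "fov_y" (degrees; the focal length in pixels is half the picture's height over the tangent of half this angle, whatever the lens; pixels are square), "cx", "cy" (the principal point, pixels), "eye" and "orientation" of the camera in the world. Camera axes: x right, y up, looking along -z (the intrinsics and any distortion apply to the point x, -y, -z); pixel columns grow to the right and rows downward; lengths in m; the calibration is good to about 2 mm. A picture is of the moment at which its call begins. There is no depth.
- sign_off(): hands the job in; it is judged then, once.
The state is a dict: "clock": time; "qpos": joint angles; "dq": joint speeds; "effort": joint torques, N m; "tool_pos": TCP position; "orientation": TCP orientation; "contact_force": force on the tool from outside, world axes, zero at the start; "moment": the same for the moment, N m; "gripper_width": finger opening in m; "grasp_force": force on a finger pad.
Only numpy, scipy, OpenCV 4.12 (cv2) and the standard library are available. Lean on these libraries where they do the work, as an engineer would, in place of code of your own. Each camera call takes 0.05 s, during which the arm holds its last target. There are 200 camera calls.

## Working session

There is one attempt and no reset: what is moved stays moved. The work goes in short steps, Python scripts to look and compute and a tool call to move; the robot and the scene stay as the last step left them, time stands still between calls to the robot, and variables do not carry over. Pictures are saved under pics/ and viewed, at most 10 in all, crops included, and the job is handed in when it is done.

Besides the shell and the picture viewer there is one more tool, called after "Emit:" by a JSON object that holds its "api" and its "payload", one argument or row to a line. jog_arm: Moves the arm, as the interface text tells. Its arguments: {"type":"object","properties":{"increments":{"type":"string"}},"required":["increments"]}

```bash
mkdir -p pics; python3 - <<'E'
from bench import *
import cv2,pickle
d={}
for n in("scene","top"):
    c=read_camera(n);d[n]=c;cv2.imwrite(f"pics/{n}0.png",c["image"][:,:,::-1])
    print(n,{k:v for k,v in c.items() if k!="image"})
pickle.dump(d,open("cam0.pkl","wb"));print(state())
E
```

```text
scene {'fov_y': 55.05180804445248, 'cx': 270.79567758388805, 'cy': 212.0090609184566, 'eye': array([1.1584747 , 0.48232674, 0.64364024]), 'orientation': array([0.22403625, 0.40354819, 0.78508812, 0.41302936])}
top {'fov_y': 47.00424129222807, 'cx': 280.0371700625281, 'cy': 212.97983656796902, 'eye': array([0.4485877 , 0.05915265, 1.10903926]), 'orientation': array([-0.02684808,  0.03347347,  0.70780026, -0.70510815])}
{'clock': 0.1, 'qpos': array([-1.27280048,  0.62926611,  0.03843788,  1.51828587, -0.02700784,
        0.99628949, -0.02001857]), 'dq': array([ 0.00066383, -0.00124886,  0.00105949, -0.00146449,  0.00090275,
        0.00122305,  0.00036741]), 'effort': array([ 2.24729061e-03, -5.64531577e+01,  1.23017728e+00, -1.93972832e+01,
        1.12042725e-02,  5.43661896e-03,  2.50190874e-05]), 'tool_pos': array([0.23104955, 0.60694138, 0.23046712]), 'orientation': array([ 1.80905135e-01,  9.83500169e-01, -8.52025822e-04, -1.52690047e-04]), 'contact_force': array([ 0.27767351, -0.09579424, -0.53633603]), 'moment': array([ 0.02284012, -0.00236452,  0.01655582]), 'grasp_force': 0.0, 'gripper_width': 0.08519947565054796}
```

View pics/scene0.png

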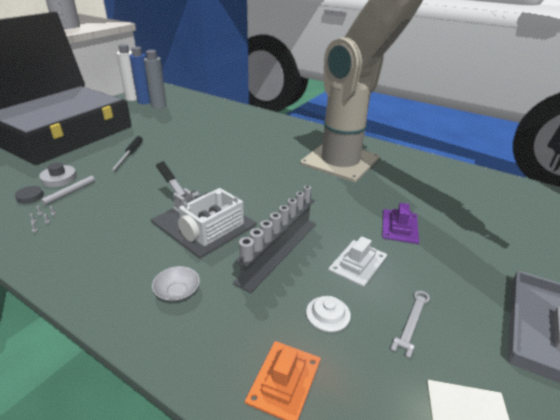

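View pics/top0.png

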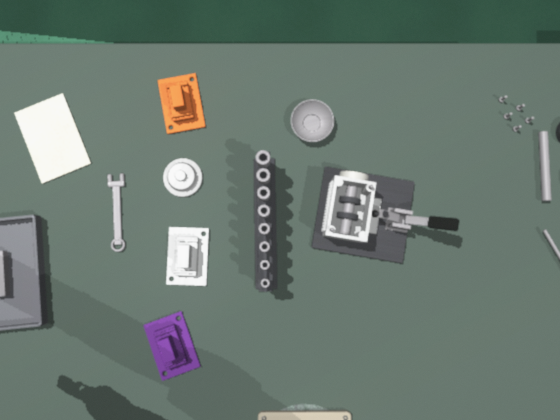

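The top view shows three rectangular covers: aluminium at (188,256), orange at (181,104) and purple at (172,345). The plain aluminium one fits the description, while the coloured ones are the look-alikes. The round cover is at (182,177), the spanner at (117,213), the dish at (312,121), the rack from (263,157) to (265,283), and the crankcase at (350,208) with its clamp handle pointing right to (457,223).

```bash
cat > h.py <<'E'
import numpy as np,cv2
from scipy.spatial.transform import Rotation as R
def ray(c,uv):
    f=c["image"].shape[0]/2/np.tan(np.radians(c["fov_y"]/2))
    uv=np.atleast_2d(uv).astype(float)
    d=np.c_[(uv[:,0]-c["cx"])/f,-(uv[:,1]-c["cy"])/f,-np.ones(len(uv))]
    return R.from_quat(c["orientation"]).apply(d)
def onz(c,uv,z):
    d=ray(c,uv);e=c["eye"];return e+d*((z-e[2])/d[:,2])[:,None]
def proj(c,p):
    f=c["image"].shape[0]/2/np.tan(np.radians(c["fov_y"]/2))
    q=R.from_quat(c["orientation"]).inv().apply(np.atleast_2d(p)-c["eye"])
    return np.c_[c["cx"]+f*q[:,0]/-q[:,2],c["cy"]-f*q[:,1]/-q[:,2]]
def rect(c,box,lo,z,hi=256,op=None):
    x0,y0,x1,y1=box;g=c["image"][y0:y1,x0:x1].astype(int).mean(2)
    m=((g>lo)&(g<hi)).astype(np.uint8)
    k=cv2.findContours(m,cv2.RETR_EXTERNAL,cv2.CHAIN_APPROX_NONE)[0]
    k=max(k,key=cv2.contourArea).reshape(-1,2)+[x0,y0]
    P=onz(c,k,z)[:,:2]
    r=cv2.minAreaRect((P*1000).astype(np.float32));return k,r
E
python3 - <<'E'
import pickle;from h import *
d=pickle.load(open("cam0.pkl","rb"));t=d["top"];im=t["image"]
_,r=rect(t,(155,215,225,300),125,.006);print("cover",r)
_,r=rect(t,(320,165,378,245),135,.082);print("eng",r)
a=cv2.resize(im[215:300,155:225],None,fx=5,fy=5,interpolation=cv2.INTER_CUBIC)
b=cv2.resize(im[160:265,305:465],None,fx=2.8,fy=2.8*425/(105*2.8)*1.0,interpolation=cv2.INTER_CUBIC) if 0 else cv2.resize(im[160:265,305:465],(448,294),interpolation=cv2.INTER_CUBIC)
o=np.zeros((425,800,3),np.uint8);o[:,:350]=a;o[:294,352:]=b
cv2.imwrite("pics/crop1.png",o[:,:,::-1])
for n,uv,z in(("rack",(263,157),.12),("rack",(265,283),.12),("dish",(312,121),.02),("round",(182,177),.03),("platecorners",(323,169),.012),("pc",(413,179),.012),("pc",(403,262),.012),("pc",(313,247),.012)):print(n,onz(t,uv,z)[0].round(4))
E
```

```text
cover ((446.2181701660156, 260.7253112792969), (94.74201965332031, 135.66552734375), 88.41558074951172)
eng ((553.7291259765625, -105.49537658691406), (116.6318588256836, 148.19854736328125), 80.27474975585938)
rack [0.6499 0.0846 0.12  ]
rack [0.3906 0.0808 0.12  ]
dish [ 0.754  -0.0257  0.02  ]
round [0.623  0.2694 0.03  ]
platecorners [ 0.6436 -0.0506  0.012 ]
pc [ 0.6198 -0.2575  0.012 ]
pc [ 0.43   -0.2295  0.012 ]
pc [ 0.4647 -0.0258  0.012 ]
```

View pics/crop1.png

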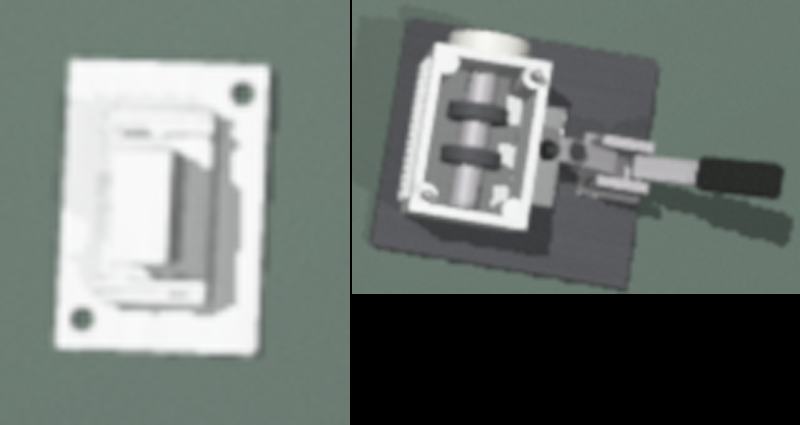

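The crop shows the aluminium flange with its two holes at the described diagonal (full image about (203,233) and (171,279)), with step and raised block. That confirms the cover. The crankcase has dowels at about (372,187) and (332,230), and the black grip runs from (429,223) to (458,225).

```bash
cat >> h.py <<'E'
def fit(local,world):
    "2D rigid fit: origin, yaw, residual mm"
    l=np.array(local,float);w=np.array(world)[:,:2];a=l-l.mean(0);b=w-w.mean(0)
    th=np.arctan2((a[:,0]*b[:,1]-a[:,1]*b[:,0]).sum(),(a*b).sum())
    M=np.array([[np.cos(th),-np.sin(th)],[np.sin(th),np.cos(th)]])
    o=w.mean(0)-M@l.mean(0)
    return o,th,np.linalg.norm(l@M.T+o-w,axis=1)*1000
def to(s,pos,yaw_y):
    "shift (tool axes, units of 40mm) and turn (units of 5 deg about tool z) to put TCP at pos with tool y at world angle yaw_y"
    r=R.from_quat(s["orientation"]);y=r.apply([0,1,0])
    dy=(yaw_y-np.arctan2(y[1],y[0])+np.pi/2)%np.pi-np.pi/2
    return (r.inv().apply(np.array(pos)-s["tool_pos"])/.04).round(2),(-np.degrees(dy)/5).round(2)
E
python3 - <<'E'
import pickle;from h import *
from scipy.optimize import brentq
d=pickle.load(open("cam0.pkl","rb"));t=d["top"]
A=lambda l:np.array(l)/5+[154.6,214.6]
B=lambda l:(np.array(l)-[352,0])/2.8+[304.7,159.7]
h=onz(t,A([(241,93),(81,319)]),.006)
print("cover holes",fit([(.052,-.034),(-.052,.034)],h))
print("cover corners",fit([(.065,.045),(.065,-.045),(-.065,-.045),(-.065,.045)],onz(t,A([(70,58),(269,66),(258,355),(55,348)]),.006)))
e1=fit([(.065,.045),(.065,-.045),(-.065,-.045),(-.065,.045)],onz(t,B([(437,43),(552,62),(527,228),(410,210)]),.082))
e2=fit([(.095,.065),(.095,-.145),(-.095,-.145),(-.095,.065)],onz(t,B([(405,20),(658,57),(628,290),(372,246)]),.012))
e3=fit([(.052,-.034),(-.052,.034)],onz(t,B([(541,75),(427,195)]),.094))
print(e1,e2,e3)
o=(e1[0]+e2[0]+e3[0])/3;th=(e1[1]+e2[1]+e3[1])/3
M=np.array([[np.cos(th),-np.sin(th)],[np.sin(th),np.cos(th)]])
W=lambda x,y,z:np.r_[o+M@[x,y],z]
print("engine",o,np.degrees(th))
s=d["scene"]
print("scene px dowels",proj(s,[W(.052,-.034,.096),W(-.052,.034,.096)]))
tip=B([(781,181)])[0]
for a in np.arange(.5,1.1,.1):
    pe=W(0,-.128-.112*np.cos(a),.05+.112*np.sin(a));pn=W(0,-.128-.05*np.cos(a),.05+.05*np.sin(a))
    print(a.round(1),proj(t,[pe,pn]).round(1).tolist(),proj(s,[pe,pn]).round(1).tolist())
print("meas",B([(781,181),(698,177)]))
x=s["image"][145:245,145:255];cv2.imwrite("pics/crop2.png",cv2.resize(x,None,fx=5,fy=5,interpolation=cv2.INTER_CUBIC)[:,:,::-1])
E
```

```text
cover holes (array([0.44625655, 0.2606422 ]), np.float64(-0.03120693051586444), array([0.08193264, 0.08193264]))
cover corners (array([0.44602956, 0.25986104]), np.float64(-0.035636427904511034), array([1.0814105 , 0.27340852, 1.23128354, 0.75782667]))
(array([ 0.54655329, -0.10246902]), np.float64(-0.16807406444940717), array([0.47976574, 0.22189823, 0.75240866, 0.34718802])) (array([ 0.54545514, -0.10172466]), np.float64(-0.15864162348586172), array([1.03313141, 1.01387692, 1.62436745, 1.66715171])) (array([ 0.54582143, -0.10261461]), np.float64(-0.18955636020417052), array([0.98684461, 0.98684461]))
engine [ 0.54594328 -0.10226943] -9.860069812988247
scene px dowels [[183.41854325 201.46487462]
 [233.89114419 196.03167823]]
0.5 [[459.2, 225.4], [429.0, 222.0]] [[156.9, 164.6], [169.7, 181.0]]
0.6 [[458.2, 224.7], [428.5, 221.7]] [[157.6, 162.3], [170.0, 180.0]]
0.7 [[456.5, 223.8], [427.7, 221.3]] [[158.6, 160.2], [170.5, 179.2]]
0.8 [[454.3, 223.0], [426.6, 220.9]] [[159.7, 158.5], [171.1, 178.4]]
0.9 [[451.6, 222.0], [425.3, 220.5]] [[161.1, 157.0], [171.7, 177.9]]
1.0 [[448.3, 221.1], [423.9, 220.1]] [[162.7, 156.0], [172.5, 177.5]]
1.1 [[444.5, 220.1], [422.2, 219.7]] [[164.6, 155.3], [173.3, 177.3]]
meas [[457.91428571 224.34285714]
 [428.27142857 222.91428571]]
```

View pics/crop2.png

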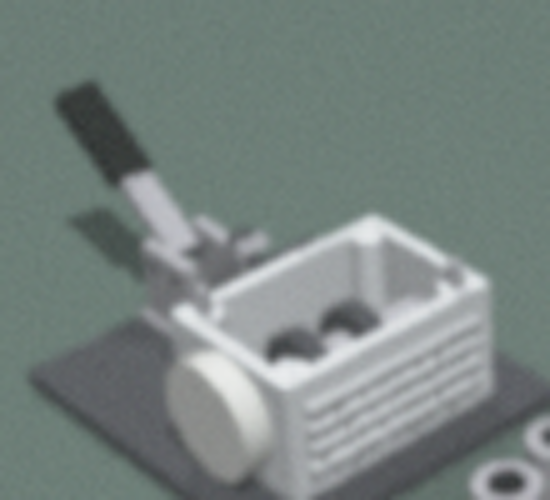

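Emit:
{"api": "jog_arm", "payload": {
  "increments": "-0.8 -0.55 0 0 0 -0.45 1; -0.8 -0.55 0 0 0 -0.45 1; -0.8 -0.55 0 0 0 -0.45 1; -0.8 -0.55 0 0 0 -0.45 1; -0.8 -0.55 0 0 0 -0.45 1"
}}

```text
clock: 0.52
tool_pos: [0.354, 0.4553, 0.231]
orientation: [0.082, 0.997, -0.0, -0.0]
contact_force: [0.4, -0.0, 0.2]
gripper_width: 0.0255
grasp_force: 0.0
```

```bash
cat > go.py <<'E'
import sys;from h import *;from bench import *
s=state();v=[float(a) for a in sys.argv[1:]]
y=R.from_quat(s["orientation"])
print(s["clock"],s["tool_pos"].round(4),np.degrees(y.as_matrix()[:2,1]@[0,0]) if 0 else y.as_matrix()[:,1].round(3),s["contact_force"].round(1),s["gripper_width"].round(4))
print(to(s,v[:3],np.radians(v[3])))
E
python3 go.py .5125 -.3024 .17 80.5
```

```text
Traceback (most recent call last):
  File "go.py", line 4, in <module>
    print(s["clock"],s["tool_pos"].round(4),np.degrees(y.as_matrix()[:2,1]@[0,0]) if 0 else y.as_matrix()[:,1].round(3),s["contact_force"].round(1),s["gripper_width"].round(4))
                                                                                                                                                    ^^^^^^^^^^^^^^^^^^^^^^^^
AttributeError: 'float' object has no attribute 'round'
```

Emit:
{"api": "jog_arm", "payload": {
  "increments": "-0.6 -0.75 0 0 0 0 1; -0.6 -0.75 0 0 0 0 1; -0.6 -0.75 0 0 0 0 1; -0.6 -0.75 0 0 0 0 1; -0.6 -0.75 0 0 0 0 1"
}}

```text
clock: 0.93
tool_pos: [0.4474, 0.2873, 0.2311]
orientation: [0.084, 0.997, -0.0, -0.0]
contact_force: [1.4, 0.0, -1.2]
gripper_width: 0.0002
grasp_force: 0.0
```

Emit:
{"api": "jog_arm", "payload": {
  "increments": "-0.2 -0.95 0 0 0 0 1; -0.2 -0.95 0 0 0 0 1; -0.2 -0.95 0 0 0 0 1; -0.2 -0.95 0 0 0 0 1; -0.2 -0.95 0 0 0 0 1"
}}

```text
clock: 1.35
tool_pos: [0.4543, 0.0933, 0.2311]
orientation: [0.084, 0.997, -0.0, -0.0]
contact_force: [0.5, -0.8, -0.8]
gripper_width: 0.0
grasp_force: 0.0
```

```bash
sed -i '4d' go.py; sed -i '3a print(round(s["clock"],2),s["tool_pos"].round(4),"tool y",y.as_matrix()[:,1].round(3),s["contact_force"].round(1),round(s["gripper_width"],4))' go.py
python3 go.py .5125 -.3024 .17 80.5
```

```text
1.35 [0.4543 0.0933 0.2311] tool y [ 0.167  0.986 -0.   ] [ 0.5 -0.8 -0.8] 0.0
(array([-3.08, -9.51,  1.53]), np.float64(-0.02))
```

Emit:
{"api": "jog_arm", "payload": {
  "increments": "-0.3 -0.9 0 0 0 0 1; -0.3 -0.9 0 0 0 0 1; -0.3 -0.9 0 0 0 0 1; -0.3 -0.9 0 0 0 0 1; -0.3 -0.9 0 0 0 0 1"
}}

```text
clock: 1.77
tool_pos: [0.4836, -0.0941, 0.2312]
orientation: [0.084, 0.996, 0.0, -0.0]
contact_force: [0.3, -0.3, -0.1]
gripper_width: 0.0001
grasp_force: 0.0
```

Emit:
{"api": "jog_arm", "payload": {
  "increments": "-0.3 -0.9 0 0 0 0 1; -0.3 -0.9 0 0 0 0 1; -0.3 -0.9 0 0 0 0 1; -0.3 -0.9 0 0 0 0 1; 0 0 0 0 0 0 1"
}}

```text
clock: 2.18
tool_pos: [0.5065, -0.2522, 0.2311]
orientation: [0.089, 0.996, -0.003, 0.001]
contact_force: [-0.1, -0.4, 0.6]
gripper_width: -0.0002
grasp_force: 0.0
```

```bash
python3 go.py .5125 -.3024 .17 80.5
```

```text
2.18 [ 0.5065 -0.2522  0.2311] tool y [ 0.177  0.984 -0.006] [-0.1 -0.4  0.6] -0.0002
(array([-0.37, -1.2 ,  1.54]), np.float64(-0.14))
```

Emit:
{"api": "jog_arm", "payload": {
  "increments": "-0.2 -0.6 0 0 0 0 1; -0.15 -0.5 0.3 0 0 0 1; 0 -0.1 0.6 0 0 0 1; 0 0 0.6 0 0 0 1; 0 0 0 0 0 0 1"
}}

```text
clock: 2.6
tool_pos: [0.5097, -0.2906, 0.1668]
orientation: [0.084, 0.996, 0.002, -0.004]
contact_force: [-0.4, 0.9, -0.7]
gripper_width: 0.0001
grasp_force: 0.0
```

```bash
python3 go.py .5125 -.3024 .05 80.5
```

```text
2.6 [ 0.5097 -0.2906  0.1668] tool y [0.168 0.986 0.003] [-0.4  0.9 -0.7] 0.0001
(array([-0.14, -0.29,  2.92]), np.float64(-0.03))
```

Emit:
{"api": "jog_arm", "payload": {
  "increments": "-0.1 -0.3 0.3 0 0 0 1; 0 0 0.3 0 0 0 1; 0 0 0.3 0 0 0 1; 0 0 0.3 0 0 0 1; 0 0 0.3 0 0 0 1"
}}

```text
clock: 3.02
tool_pos: [0.5156, -0.3041, 0.1115]
orientation: [0.083, 0.997, -0.0, 0.001]
contact_force: [-0.1, -0.2, 3.9]
gripper_width: -0.0001
grasp_force: 1.4
```

Emit:
{"api": "jog_arm", "payload": {
  "increments": "0 0 0.25 0 0 0 1; 0 0 0.25 0 0 0 1; 0 0 0.25 0 0 0 1; 0 0 0.25 0 0 0 1; 0 0 0.2 0 0 0 1"
}}

```text
clock: 3.43
tool_pos: [0.515, -0.3051, 0.0624]
orientation: [0.084, 0.996, -0.0, 0.0]
contact_force: [-0.4, -2.4, 2.1]
gripper_width: 0.0002
grasp_force: 1.6
```

```bash
python3 go.py .5125 -.3024 .05 80.5
```

```text
3.43 [ 0.515  -0.3051  0.0624] tool y [ 0.167  0.986 -0.001] [-0.4 -2.4  2.1] 0.0002
(array([0.07, 0.06, 0.31]), np.float64(-0.02))
```

Emit:
{"api": "jog_arm", "payload": {
  "increments": "0 0 0.1 0 0 0 1; 0 0 0.05 0 0 0 1; 0 0 0 0 0 0 1; 0 0 0 0 0 0 1; 0 0 0 0 0 0 1"
}}

```text
clock: 3.85
tool_pos: [0.5147, -0.304, 0.0571]
orientation: [0.084, 0.997, 0.0, -0.0]
contact_force: [-1.3, -0.4, 1.8]
gripper_width: 0.0
grasp_force: 0.5
```

```bash
python3 go.py .5125 -.3024 .05 80.5
```

```text
3.85 [ 0.5147 -0.304   0.0571] tool y [0.167 0.986 0.001] [-1.3 -0.4  1.8] 0.0
(array([0.06, 0.03, 0.18]), np.float64(-0.02))
```

Emit:
{"api": "jog_arm", "payload": {
  "increments": "0 0 0.1 0 0 0 1; 0 0 0.05 0 0 0 1; 0 0 0 0 0 0 1; 0 0 0 0 0 0 1; 0 0 0 0 0 0 1"
}}

```text
clock: 4.27
tool_pos: [0.5149, -0.3041, 0.0563]
orientation: [0.084, 0.996, 0.0, 0.0]
contact_force: [-8.7, 5.9, 41.9]
gripper_width: -0.0002
grasp_force: 20.9
```

```bash
python3 go.py .5125 -.3024 .05 80.5
```

```text
4.27 [ 0.5149 -0.3041  0.0563] tool y [0.167 0.986 0.   ] [-8.7  5.9 41.9] -0.0002
(array([0.07, 0.03, 0.16]), np.float64(-0.02))
```

Emit:
{"api": "jog_arm", "payload": {
  "increments": "0 0 -0.8 0 0 0 1; 0 0 -1 0 0 0 1; 0 0 -1 0 0 0 1; 0 0 -1 0 0 0 1; 0 0 0 0 0 0 1"
}}

```text
clock: 4.68
tool_pos: [0.5192, -0.3063, 0.2111]
orientation: [0.083, 0.996, -0.002, 0.006]
contact_force: [0.5, -0.2, 0.5]
gripper_width: 0.0
grasp_force: 0.0
```

```bash
python3 go.py .446 .2603 .2 88.2; python3 - <<'E'
from bench import *;import cv2
c=read_camera("scene")["image"][130:250,130:270]
cv2.imwrite("pics/clamp.png",cv2.resize(c,None,fx=4,fy=4)[:,:,::-1])
E
```

```text
4.68 [ 0.5192 -0.3063  0.2111] tool y [ 0.166  0.986 -0.004] [ 0.5 -0.2  0.5] 0.0
(array([ 4.16, 13.66,  0.17]), np.float64(-1.56))
```

View pics/clamp.png

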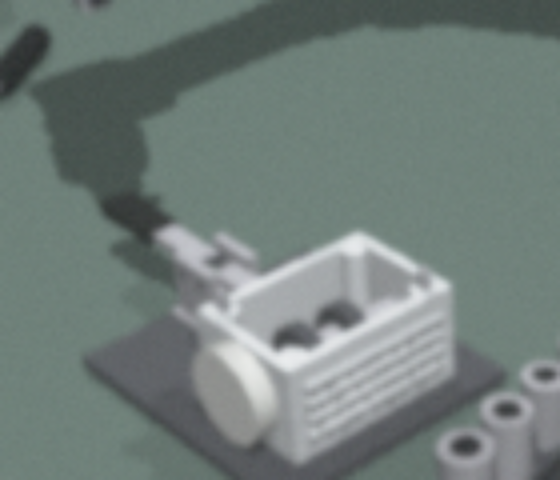

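The picture shows the handle lying horizontal, with its grip at crop (135,213), so the clamp is down. Next, the cover.

Emit:
{"api": "jog_arm", "payload": {
  "increments": "0.28 0.92 -0.1 0 0 0 1; 0.28 0.92 0 0 0 0 0; 0.28 0.92 0 0 0 0 -1; 0.28 0.92 0 0 0 0 -1; 0.28 0.92 0 0 0 0 -1"
}}

```text
clock: 5.15
tool_pos: [0.4888, -0.1113, 0.206]
orientation: [0.084, 0.996, 0.0, -0.001]
contact_force: [1.8, 0.7, -0.3]
gripper_width: 0.0482
grasp_force: 0.0
```

Emit:
{"api": "jog_arm", "payload": {
  "increments": "0.28 0.92 0 0 0 0 -1; 0.28 0.92 0 0 0 0 -1; 0.28 0.92 0 0 0 0 -1; 0.28 0.92 0 0 0 0 -1; 0.28 0.92 0 0 0 0 -1"
}}

```text
clock: 5.57
tool_pos: [0.4641, 0.0791, 0.2062]
orientation: [0.083, 0.997, -0.0, -0.001]
contact_force: [0.5, 0.1, -0.3]
gripper_width: 0.0853
grasp_force: 0.0
```

Emit:
{"api": "jog_arm", "payload": {
  "increments": "0.25 0.9 0 0 0 -0.4 -1; 0.25 0.9 0 0 0 -0.4 -1; 0.25 0.9 0 0 0 -0.4 -1; 0.2 0.8 0 0 0 -0.36 -1; 0 0 0 0 0 0 -1"
}}

```text
clock: 5.98
tool_pos: [0.4413, 0.2288, 0.2061]
orientation: [0.009, 1.0, 0.002, -0.001]
contact_force: [-0.1, 1.5, 0.0]
gripper_width: 0.0853
grasp_force: 0.0
```

```bash
python3 go.py .446 .2603 .1 88.2
```

```text
5.98 [0.4413 0.2288 0.2061] tool y [0.019 1.    0.004] [-0.1  1.5  0. ] 0.0853
(array([-0.11,  0.78,  2.66]), np.float64(0.14))
```

Emit:
{"api": "jog_arm", "payload": {
  "increments": "-0.1 0.4 0 0 0 0.1 -1; 0 0.35 0.5 0 0 0 -1; 0 0 0.7 0 0 0 -1; 0 0 0.7 0 0 0 -1; 0 0 0 0 0 0 -1"
}}

```text
clock: 6.4
tool_pos: [0.4452, 0.2484, 0.1261]
orientation: [0.02, 1.0, -0.003, -0.005]
contact_force: [-0.4, -0.3, -0.3]
gripper_width: 0.0852
grasp_force: 0.0
```

```bash
python3 go.py .446 .2603 .032 88.2
```

```text
6.4 [0.4452 0.2484 0.1261] tool y [ 0.039  0.999 -0.006] [-0.4 -0.3 -0.3] 0.0852
(array([-0.03,  0.31,  2.35]), np.float64(-0.09))
```

Emit:
{"api": "jog_arm", "payload": {
  "increments": "0 0.2 0 0 0 0 -1; 0 0.1 0 0 0 0 -1; 0 0 0 0 0 0 -1; 0 0 0 0 0 0 -1; 0 0 0 0 0 0 -1"
}}

```text
clock: 6.82
tool_pos: [0.4506, 0.2627, 0.1324]
orientation: [0.02, 1.0, 0.001, 0.001]
contact_force: [-0.1, -0.5, 0.2]
gripper_width: 0.0854
grasp_force: 0.0
```

```bash
python3 go.py .446 .2603 .032 88.2
```

```text
6.82 [0.4506 0.2627 0.1324] tool y [0.04  0.999 0.001] [-0.1 -0.5  0.2] 0.0854
(array([ 0.12, -0.07,  2.51]), np.float64(-0.1))
```

Emit:
{"api": "jog_arm", "payload": {
  "increments": "0.1 -0.05 0.3 0 0 -0.1 -1; 0 0 0.3 0 0 0 -1; 0 0 0.3 0 0 0 -1; 0 0 0.3 0 0 0 -1; 0 0 0.3 0 0 0 -1"
}}

```text
clock: 7.23
tool_pos: [0.4464, 0.2605, 0.0716]
orientation: [0.016, 1.0, 0.0, 0.001]
contact_force: [-0.0, -0.0, 0.7]
gripper_width: 0.0854
grasp_force: 0.0
```

Emit:
{"api": "jog_arm", "payload": {
  "increments": "0 0 0.3 0 0 0 -1; 0 0 0.2 0 0 0 -1; 0 0 0 0 0 0 -1; 0 0 0 0 0 0 -1; 0 0 0 0 0 0 -1"
}}

```text
clock: 7.65
tool_pos: [0.4464, 0.2607, 0.052]
orientation: [0.016, 1.0, 0.0, 0.0]
contact_force: [0.4, 0.4, -0.2]
gripper_width: 0.0854
grasp_force: 0.0
```

```bash
python3 go.py .446 .2603 .032 88.2
```

```text
7.65 [0.4464 0.2607 0.052 ] tool y [0.032 1.    0.001] [ 0.4  0.4 -0.2] 0.0854
(array([ 0.01, -0.01,  0.5 ]), np.float64(-0.0))
```

Emit:
{"api": "jog_arm", "payload": {
  "increments": "0 0 0.25 0 0 0 -1; 0 0 0.25 0 0 0 -1; 0 0 0 0 0 0 -1; 0 0 0 0 0 0 0; 0 0 0 0 0 0 1"
}}

```text
clock: 8.07
tool_pos: [0.4457, 0.2604, 0.031]
orientation: [0.016, 1.0, -0.0, -0.0]
contact_force: [0.2, 0.8, 0.5]
gripper_width: 0.0639
grasp_force: 0.0
```

Emit:
{"api": "jog_arm", "payload": {
  "increments": "0 0 0 0 0 0 1; 0 0 0 0 0 0 1; 0 0 0 0 0 0 1; 0 0 0 0 0 0 1; 0 0 0 0 0 0 1"
}}

```text
clock: 8.48
tool_pos: [0.4464, 0.2613, 0.0319]
orientation: [0.016, 1.0, 0.001, 0.001]
contact_force: [-1.1, 1.4, 5.0]
gripper_width: 0.025
grasp_force: 61.0
```

```bash
python3 go.py .446 .2603 .032 88.2
```

```text
8.48 [0.4464 0.2613 0.0319] tool y [0.031 1.    0.001] [-1.1  1.4  5. ] 0.025
(array([ 0.01, -0.02, -0.  ]), np.float64(0.0))
```

Emit:
{"api": "jog_arm", "payload": {
  "increments": "0 0 -0.2 0 0 0 1; 0 0 -0.4 0 0 0 1; 0 0 -0.5 0 0 0 1; 0 0 -0.5 0 0 0 1; 0 0 -0.5 0 0 0 1"
}}

```text
clock: 8.9
tool_pos: [0.445, 0.2595, 0.1158]
orientation: [0.016, 1.0, -0.001, -0.001]
contact_force: [0.3, -0.1, -3.7]
gripper_width: 0.025
grasp_force: 59.8
```

Emit:
{"api": "jog_arm", "payload": {
  "increments": "0 0 -0.6 0 0 0 1; 0 0 -0.6 0 0 0 1; 0 0 -0.6 0 0 0 1; 0 0 -0.6 0 0 0 1; 0 0 -0.5 0 0 0 1"
}}

```text
clock: 9.32
tool_pos: [0.4452, 0.2596, 0.2327]
orientation: [0.016, 1.0, -0.0, -0.0]
contact_force: [0.6, -0.2, -4.2]
gripper_width: 0.0254
grasp_force: 59.9
```

Emit:
{"api": "jog_arm", "payload": {
  "increments": "0 0 -0.3 0 0 0 1; 0 0 0 0 0 0 1; 0 0 0 0 0 0 1; 0 0 0 0 0 0 1; 0 0 0 0 0 0 1"
}}

```text
clock: 9.73
tool_pos: [0.4449, 0.2598, 0.2419]
orientation: [0.016, 1.0, -0.001, -0.001]
contact_force: [-0.2, -0.2, -4.3]
gripper_width: 0.0251
grasp_force: 60.1
```

```bash
python3 go.py .546 -.1022 .232 80.5
```

```text
9.73 [0.4449 0.2598 0.2419] tool y [ 0.031  1.    -0.002] [-0.2 -0.2 -4.3] 0.0251
(array([-2.81, -8.97,  0.26]), np.float64(1.54))
```

Emit:
{"api": "jog_arm", "payload": {
  "increments": "-0.1 -0.3 0 0 0 0 1; -0.2 -0.5 0 0 0 0 1; -0.2 -0.65 0 0 0 0 1; -0.2 -0.65 0 0 0 0 1; -0.2 -0.65 0 0 0 0 1"
}}

```text
clock: 10.15
tool_pos: [0.4783, 0.1471, 0.2425]
orientation: [0.016, 1.0, -0.001, -0.001]
contact_force: [0.5, 0.8, -4.0]
gripper_width: 0.0254
grasp_force: 59.9
```

Emit:
{"api": "jog_arm", "payload": {
  "increments": "-0.2 -0.65 0 0 0 0.15 1; -0.2 -0.65 0 0 0 0.15 1; -0.2 -0.65 0 0 0 0.15 1; -0.2 -0.65 0 0 0 0.15 1; -0.2 -0.65 0 0 0 0.15 1"
}}

```text
clock: 10.57
tool_pos: [0.5105, 0.0149, 0.2425]
orientation: [0.049, 0.999, -0.0, -0.001]
contact_force: [0.5, -1.0, -4.3]
gripper_width: 0.0249
grasp_force: 59.9
```

Emit:
{"api": "jog_arm", "payload": {
  "increments": "-0.2 -0.65 0 0 0 0.15 1; -0.2 -0.6 0 0 0 0.15 1; -0.2 -0.5 0 0 0 0.15 1; -0.1 -0.3 0 0 0 0.15 1; 0 0 0 0 0 0.15 1"
}}

```text
clock: 10.98
tool_pos: [0.5291, -0.0719, 0.2427]
orientation: [0.084, 0.996, -0.001, -0.0]
contact_force: [-0.1, 0.3, -4.8]
gripper_width: 0.0253
grasp_force: 59.9
```

Emit:
{"api": "jog_arm", "payload": {
  "increments": "0 0 0 0 0 0 1; 0 0 0 0 0 0 1; 0 0 0 0 0 0 1; 0 0 0 0 0 0 1; 0 0 0 0 0 0 1"
}}

```text
clock: 11.4
tool_pos: [0.5295, -0.0661, 0.2433]
orientation: [0.08, 0.997, 0.0, -0.0]
contact_force: [-0.3, 0.7, -4.4]
gripper_width: 0.0251
grasp_force: 59.9
```

```bash
python3 go.py .546 -.1022 .142 80.5
```

```text
11.4 [ 0.5295 -0.0661  0.2433] tool y [0.16  0.987 0.   ] [-0.3  0.7 -4.4] 0.0251
(array([-0.55, -0.83,  2.53]), np.float64(0.06))
```

Go over the target, still high, and descend part-way before checking by camera.

Emit:
{"api": "jog_arm", "payload": {
  "increments": "-0.2 -0.3 0 0 0 0 1; -0.2 -0.3 0 0 0 0 1; -0.15 -0.23 0 0 0 0.06 1; 0 0 0.2 0 0 0 1; 0 0 0.2 0 0 0 1"
}}

```text
clock: 11.82
tool_pos: [0.5462, -0.1051, 0.2268]
orientation: [0.085, 0.996, -0.0, 0.0]
contact_force: [-0.1, -0.5, -5.2]
gripper_width: 0.0252
grasp_force: 60.1
```

Emit:
{"api": "jog_arm", "payload": {
  "increments": "0 0 0.3 0 0 0 1; 0 0 0.3 0 0 0 1; 0 0 0.3 0 0 0 1; 0 0 0 0 0 0 1; 0 0 0 0 0 0 1"
}}

```text
clock: 12.23
tool_pos: [0.5448, -0.1029, 0.1901]
orientation: [0.083, 0.997, 0.0, -0.002]
contact_force: [0.6, -0.1, -4.2]
gripper_width: 0.0252
grasp_force: 59.8
```

```bash
python3 go.py .546 -.1022 .142 80.5; python3 - <<'E'
from h import *;from bench import *;import pickle
c=read_camera("scene");t=read_camera("top");pickle.dump({"scene":c,"top":t},open("cam1.pkl","wb"))
a=cv2.resize(c["image"][120:260,130:270],(400,400),interpolation=cv2.INTER_CUBIC)
b=cv2.resize(t["image"][140:280,290:430],(400,400),interpolation=cv2.INTER_CUBIC)
cv2.imwrite("pics/hold.png",np.hstack([a,b])[:,:,::-1])
E
```

```text
12.23 [ 0.5448 -0.1029  0.1901] tool y [0.166 0.986 0.   ] [ 0.6 -0.1 -4.2] 0.0252
(array([-0.03,  0.02,  1.2 ]), np.float64(-0.01))
```

View pics/hold.png

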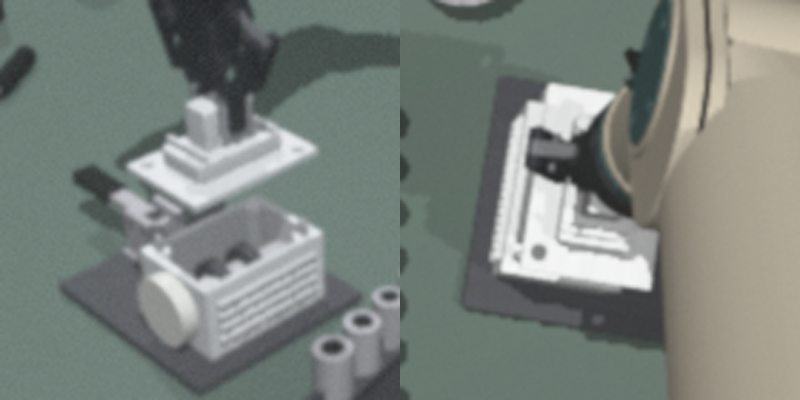

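The left half shows the cover held level above the crankcase, with flange corners at crop (127,165), (200,210) and (317,150) and holes at (150,163) and (297,148). The right half shows one hole at (540,252). I'll check the cover pose from the holes and corners.

```bash
python3 - <<'E'
from h import *;import pickle
d=pickle.load(open("cam1.pkl","rb"));s,t=d["scene"],d["top"]
S=lambda l:np.array(l)/(400/140)+[129.7,119.7]
T=lambda l:(np.array(l)-[400,0])/(400/140)+[289.7,139.7]
z=.1901-.0319+.006
print("cover scene holes",fit([(.052,-.034),(-.052,.034)],onz(s,S([(150,163),(297,148)]),z)))
print("cover scene corners",fit([(.065,-.045),(.065,.045),(-.065,.045)],onz(s,S([(127,165),(200,210),(317,150)]),z)))
print("engine scene corners",fit([(.065,-.045),(.065,.045),(-.065,.045)],onz(s,S([(143,250),(205,295),(323,235)]),.082)))
print("hole top",onz(t,T([(540,252)]),z))
th=np.radians(-9.5);M=np.array([[np.cos(th),-np.sin(th)],[np.sin(th),np.cos(th)]])
print("expected hole for (.5448,-.1029)",M@[-.052,.034]+[.5448,-.1029])
E
```

```text
cover scene holes (array([ 0.54208409, -0.10158601]), np.float64(-0.15944827677676998), array([1.07557705, 1.07557705]))
cover scene corners (array([ 0.54539514, -0.09835111]), np.float64(-0.16068886452558026), array([3.01332638, 3.64197166, 1.82231158]))
engine scene corners (array([ 0.54626526, -0.09453935]), np.float64(-0.19544960977167045), array([1.40920154, 0.50115648, 1.44254951]))
hole top [[ 0.49964137 -0.06478376  0.1642    ]]
expected hole for (.5448,-.1029) [ 0.49912477 -0.06078381]
```

Both views suggest the cover sits about 4 mm too far toward -y. I'll shift it slightly, lower it slowly and look again.

Emit:
{"api": "jog_arm", "payload": {
  "increments": "-0.02 0.05 0.2 0 0 0 1; -0.02 0.05 0.25 0 0 0 1; 0 0 0.25 0 0 0 1; 0 0 0.2 0 0 0 1; 0 0 0.15 0 0 0 1"
}}

```text
clock: 12.75
tool_pos: [0.5473, -0.0997, 0.1477]
orientation: [0.084, 0.997, 0.0, -0.001]
contact_force: [-0.2, -0.1, -4.1]
gripper_width: 0.0254
grasp_force: 60.0
```

Emit:
{"api": "jog_arm", "payload": {
  "increments": "0 0 0.1 0 0 0 1; 0 0 0.08 0 0 0 1; 0 0 0 0 0 0 1; 0 0 0 0 0 0 1; 0 0 0 0 0 0 1"
}}

```text
clock: 13.17
tool_pos: [0.5484, -0.1, 0.1424]
orientation: [0.084, 0.996, -0.0, 0.0]
contact_force: [0.6, 0.5, -4.1]
gripper_width: 0.0251
grasp_force: 60.0
```

```bash
python3 go.py .546 -.1 .140 80.5; python3 - <<'E'
from h import *;from bench import *;import pickle
c=read_camera("scene");t=read_camera("top");pickle.dump({"scene":c,"top":t},open("cam2.pkl","wb"))
a=cv2.resize(c["image"][160:240,160:260],(500,400),interpolation=cv2.INTER_CUBIC)
b=cv2.resize(t["image"][160:260,310:385],(300,400),interpolation=cv2.INTER_CUBIC)
cv2.imwrite("pics/hold2.png",np.hstack([a,b])[:,:,::-1])
E
```

```text
13.17 [ 0.5484 -0.1     0.1424] tool y [0.167 0.986 0.   ] [ 0.6  0.5 -4.1] 0.0251
(array([ 0.06, -0.01,  0.06]), np.float64(-0.02))
```

View pics/hold2.png

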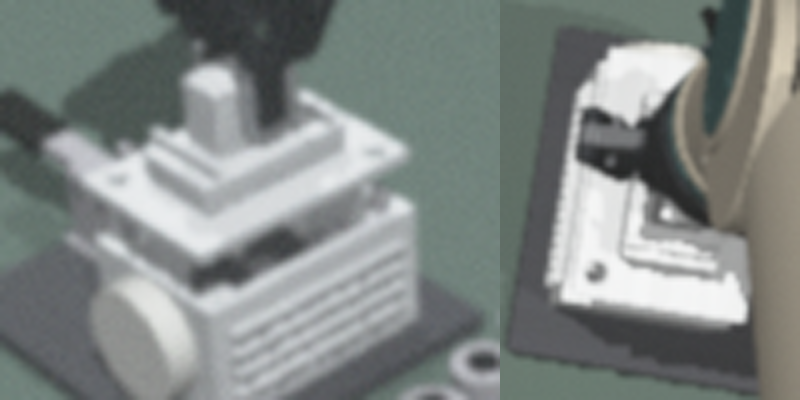

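The left half shows the cover level just above the crankcase, with flange corners at crop (78,180), (203,250) and (410,155), holes at (120,179) and (376,153), and rim corners at (97,237), (208,300) and (415,205). The right half shows the hole at (597,271) with a bright dowel glint in it.

```bash
python3 - <<'E'
from h import *;import pickle
d=pickle.load(open("cam2.pkl","rb"));s,t=d["scene"],d["top"];t0=pickle.load(open("cam0.pkl","rb"))["top"]
S=lambda l:np.array(l)/5+[159.6,159.6]
T=lambda l:(np.array(l)-[500,0])/4+[309.6,159.6]
z=.1424-.0319+.006
L=[(.065,-.045),(.065,.045),(-.065,.045)]
print("cover scene holes",fit([(.052,-.034),(-.052,.034)],onz(s,S([(120,179),(376,153)]),z)))
print("cover scene corners",fit(L,onz(s,S([(78,180),(203,250),(410,155)]),z)))
print("engine scene corners",fit(L,onz(s,S([(97,237),(208,300),(415,205)]),.082)))
print("hole top",onz(t,T([(597,271)]),z))
# dark-weighted hole centroid, and dowel1 bright ring in the first picture
u,v=np.round(T((597,271))).astype(int);g=t["image"][v-5:v+6,u-5:u+6].mean(2)
w=np.clip(200-g,0,None);yy,xx=np.mgrid[v-5:v+6,u-5:u+6]
print("hole px",(w*xx).sum()/w.sum(),(w*yy).sum()/w.sum());print(g.astype(int))
print(t0["image"][222:238,324:342].mean(2).astype(int))
print("dowel1 in t0 expected px",proj(t0,[[.5004,-.0601,.096],[.5004,-.0601,.082]]))
E
```

```text
cover scene holes (array([ 0.5480858 , -0.09677556]), np.float64(-0.17818747305795263), array([0.11925312, 0.11925312]))
cover scene corners (array([ 0.54756497, -0.09759974]), np.float64(-0.19259085519914212), array([2.8273447 , 5.13085279, 2.8231868 ]))
engine scene corners (array([ 0.54182924, -0.10007926]), np.float64(-0.1800384690809333), array([4.99916635, 7.26209275, 2.28329632]))
hole top [[ 0.50338979 -0.06105578  0.1165    ]]
hole px 333.6889220440134 227.93360686311078
[[226 240 243 243 243 241 236 232 228 228 204]
 [230 242 244 243 243 242 241 239 236 236 212]
 [229 243 243 240 236 236 239 241 242 242 228]
 [230 243 239 227 208 196 213 232 241 243 240]
 [234 240 232 217 183 146 158 208 238 244 244]
 [236 236 216 189 168 136 138 185 231 243 244]
 [239 235 192 137 128 127 139 186 232 244 244]
 [242 238 205 136 118 131 156 207 237 244 244]
 [243 242 229 192 173 184 204 229 241 243 244]
 [243 243 240 234 228 230 234 240 243 244 244]
 [242 243 243 243 241 241 241 242 244 244 243]]
[[219 225 214 222 240 240 217 150 133 133 133 134 131 132 132 131 130 139]
 [219 225 214 222 240 
[... 487 characters left out ...]
31 131 141 163]
 [191 190 223 239 234 204 158 154 160 158 159 150 134 132 133 133 145 166]
 [147 182 230 242 238 227 206 171 154 155 156 143 132 133 129 133 149 167]
 [142 193 236 244 242 242 239 228 202 172 161 150 143 141 133 135 151 165]
 [144 202 239 245 245 246 245 243 236 224 220 216 207 196 181 161 157 157]
 [139 195 232 240 243 244 244 244 243 243 243 243 240 236 231 223 219 214]
 [119 148 179 194 207 211 218 225 233 239 242 243 243 243 243 243 243 242]
 [ 89  93 100 109 113 123 135 158 178 192 209 215 220 228 233 238 242 242]
 [ 78  71  72  76  79  84  88  94 102 109 123 134 145 164 178 192 208 213]]
dowel1 in t0 expected px [[332.24245069 229.31514247]
 [331.47420878 229.65387247]]
```

Emit:
{"api": "jog_arm", "payload": {
  "increments": "0.05 0 0.03 0 0 0 1; 0 0 0.03 0 0 0 1; 0 0 0 0 0 0 1; 0 0 0 0 0 0 1; 0 0 0 0 0 0 1"
}}

```text
clock: 13.68
tool_pos: [0.5462, -0.0996, 0.1397]
orientation: [0.084, 0.996, 0.0, 0.0]
contact_force: [0.5, -0.4, -4.1]
gripper_width: 0.0253
grasp_force: 60.0
```

Emit:
{"api": "jog_arm", "payload": {
  "increments": "0 0 0 0 0 0 1; 0 0 0 0 0 0 1; 0 0 0 0 0 0 1; 0 0 0 0 0 0 1; 0 0 0 0 0 0 1"
}}

```text
clock: 14.1
tool_pos: [0.5461, -0.0996, 0.1397]
orientation: [0.084, 0.996, 0.0, -0.0]
contact_force: [-0.0, 0.4, -3.3]
gripper_width: 0.025
grasp_force: 60.0
```

Emit:
{"api": "jog_arm", "payload": {
  "increments": "0 0 0 0 0 0 1; 0 0 0 0 0 0 1; 0 0 0 0 0 0 1; 0 0 0 0 0 0 1; 0 0 0 0 0 0 1"
}}

```text
clock: 14.52
tool_pos: [0.5461, -0.0996, 0.1397]
orientation: [0.084, 0.996, 0.0, -0.0]
contact_force: [-0.3, 0.3, -4.3]
gripper_width: 0.0251
grasp_force: 60.0
```

```bash
python3 go.py .546 -.101 .140 80.5;python3 -c "
from bench import *;print(abs(state()['dq']).max())"
```

```text
14.52 [ 0.5461 -0.0996  0.1397] tool y [0.167 0.986 0.   ] [-0.3  0.3 -4.3] 0.0251
(array([-0.  , -0.04, -0.01]), np.float64(-0.02))
0.0011203550705537614
```

Everything is still and within tolerance, so I'm handing the job in.

```bash
python3 -c "
from bench import *;print(sign_off())"
```

```text
the job is handed in; nothing more can be done
None
```

The job is handed in, with no verdict returned: the clamp handle is fully down, and the cover is held still and level with its underside about 12 mm above the dowel tips by the arm's reading, within about 3 mm of centre and square by my measurements.

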